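Push an angle-iron offcut home in the corner of a welding fixture

ROBOT

A 7-joint arm with a two-finger parallel gripper is mounted at the origin on a cart in front of the work surface, level with it; the furniture and walls round the work are solid. World frame = base frame: x ahead of the robot, y to its left, z up, the work surface at z = 0. Lengths are in m, angles in degrees, forces in N, time in s.
With the tool pointing down it reaches from about 0.425 to 0.875 m from the base axis. Payload 4.7 kg.
Tool frame: the origin (TCP) lies on the centre line of the jaws, within the pads' length; the fingertips stand 19 mm ahead of it and the grasp point (between the pads) is the TCP; z points along the fingers, y is the line along which they close (so a half turn about z gives the same grasp; the last joint's range is limited). The gripper opens to 87 mm and grips with 3 to 60 N. Pads are 19 mm wide; open, the fingers measure 117 mm over their backs; the gripper's body (75 mm by 190 mm) begins 51 mm behind the grasp point.
Start: joints at [-74.364, 18.392, -4.016, 83.108, 1.295, 78.541, -3.26], TCP at [0.166, 0.628, 0.242] pointing down, gripper open.
Joint ranges: [-163.93, 163.93], [-17.29, 119.83], [-79.2, 71.16], [3.27, 140.29], [-89.18, 269.18], [5.43, 117.66], [-154.24, 154.24]. Speed limits (degrees/s): [147.25, 147.25, 180, 180, 180, 180, 180].

INTERFACE

Orientations are given as [roll, pitch, yaw] about the fixed x, y, z axes, in that order (R = Rz(yaw) Ry(pitch) Rx(roll)).
In Python, from cell import env, imaging gives the robot as it stands.
- The arm moves only by the shell command python3 -m crank 'ROWS' [OPENING] [FORCE]. ROWS is JSON, a list of rows, each an object of numbers: "x", "y", "z": the shift along the tool's x, y, z in m; "turn": the turn about the tool's z in rad. In form: [{"x": .., "y": .., "z": .., "turn": ..}, ...]. A call has 1 to 12 rows; each row is the pose to reach, as a shift and turn from the pose commanded when the call began, along the tool's axes at that moment; what a row does not reach only later rows make up. A row lasts 1/8 s, in which the tool goes at most 62.5 mm and 10.7 degrees, less where a joint would pass 70% of its speed; a pose out of reach is approached as far as the arm can. A call with a gripper value outside its range is refused whole. OPENING is the finger opening in m, from 0 to 0.087, set as the call begins (- or left out, the last holds). The fingers move at their own pace and stop on an object; FORCE is the grip in N (left out, the last holds). Time passes only in rows, so rows that repeat a pose let the fingers close. It gives the time, the measured TCP pose, the force, the opening and the grip force at its end, in the units of the state.
- env.get_obs(): the state, without advancing time (a new reading comes with each control period).
- imaging.read_camera(name): name is "scene" or "top"; returns the picture (420x560x3 uint8, red, green, blue); there is no depth.
- imaging.get_calibration(name): a dict with "camera_matrix" (3x3 intrinsics, pixels), "k1" (the pictures are not rectified: a ray, as slopes to the right and down, at radius r is drawn at 1 + k1 r^2 times it, then the intrinsics apply), "position" and "attitude" of the camera in the world. Camera axes: x right, y up, looking along -z (the intrinsics and any distortion apply to the point x, -y, -z); pixel columns grow to the right and rows downward; lengths in m; the calibration is good to about 2 mm. A picture is of the moment at which its call begins. get_calibration takes no time and is no camera call.
- env.sign_off(): hands the job in; it is judged then, once.
The state is a dict: "time_s": time; "qpos": joint angles; "joint_velocities": joint speeds; "effort": joint torques, N m; "tool_pos": TCP position; "tool_rot": TCP orientation; "force": force on the tool from outside, world axes, zero at the start; "wrist_torque": the same for the moment, N m; "grip_width": finger opening in m; "grasp_force": force on a finger pad.
Only numpy, scipy, OpenCV 4.12 (cv2) and the standard library are available. Lean on these libraries where they do the work, as an engineer would, in place of code of your own. Each camera call takes 0.05 s, during which the arm holds its last target. There are 200 camera calls.

TASK

Push the angle-iron offcut along the bench with the fingertips into the corner of the blue-footed steel fixture, ready for tacking: the free edge of its flat leg flush along the long fence, and its end touching the short end stop. Only slide it: do not pick it up or tip it, and leave the other things on the bench where they are. Then move clear.

Things in the scene. Friction and masses are not known exactly. Their poses are not given: they have to be found in the camera images.
- angle_iron: loose dull steel angle offcut, 0.2-0.4 kg, 120 mm long (its y, ends at y = +-60 mm), lying on its flat leg (4 mm thick, x = -20 to +20 mm). Its upright web, 40 mm high, stands along the edge away from the fence: inner face x = +16, back x = +20 mm. Origin: on the bench, centre of the 40 x 120 outline. Starts 7-11 cm short of the fence, turned up to 0.3 rad.
- fixture: fixed L of bright bars 25 mm high, 12 mm thick, on blue feet 8 mm high, up to 43 mm behind the faces. Origin: on the bench, inner corner of the contact faces. Long fence face: plane x = 0, y = -8 to -158 mm; end stop face: plane y = 0, x = -8 to -60 mm. The work comes from -x, -y; seated, its origin is at x = -20, y = -60 mm here and its x and y axes point opposite to these. z up.
- round_bar: bystander: loose grey round-bar offcut, 31 mm across, 35 mm high, standing on the bench; origin at the centre of its underside
- magnet: bystander: loose small red arrow-shaped welding magnet, 42 x 54 x 17 mm; origin at the centre of its underside
- nut: bystander: loose hexagon nut, 19 x 22 x 10 mm; origin at the centre of its underside
- punch: bystander: loose brown steel centre punch, 12 mm thick, 110 mm long along its y; origin at the centre of its underside
Mind the look-alikes: they are no part of the job. There is more than one size of the angle_iron; the job needs the larger.

How it is judged (in metres and radians):
At the end, for the whole second after the job is handed in: The angle iron lies flat and still on the bench in the fixture's corner: within 3.5 mm of contact with the fence and with the end stop, parallel to the fence within 0.03 rad, tilted less than 0.05 rad (x of angle_iron in the frame of fixture between -0.0235 and -0.016 m and y of angle_iron in the frame of fixture between -0.0635 and -0.056 m and angle between the y axis of angle_iron and the y axis of fixture, either way round below 0.03 rad and angle between angle_iron's own z axis and vertical below 0.05 rad and height (world z) of angle_iron below 0.003 m and linear speed of angle_iron below 0.01 m/s); the robot touches nothing.
It fails at once if the angle iron is lifted off the bench (more than 8 mm) (height (world z) of angle_iron above 0.008 m).
It fails at once if the angle iron is tipped (more than 0.25 rad) (angle between angle_iron's own z axis and vertical above 0.25 rad).
It fails at once if a bystander is moved more than 10 mm (distance of any of round_bar, magnet, nut, punch from where it was at the start of the episode above 0.01 m).
It also fails if it takes over 51 s, if anything falls off the work surface, if the arm or the gripper's body presses on something with over 40 N, if the wrist force passes 120 N, or if a joint passes its speed limit or range.

## Working session

There is one attempt and no reset: what is moved stays moved. The work goes in short steps, Python scripts to look and compute and a shell command to move; the robot and the scene stay as the last step left them, time stands still between calls to the robot, and variables do not carry over. Pictures are saved under pics/ and viewed, at most 10 in all, crops included, and the job is handed in when it is done.

```bash
ls; mkdir -p pics; cat > h.py <<'E'
import numpy as np, cv2
from cell import env, imaging
def cal(n):
    c=imaging.get_calibration(n); return c
def R(c):
    a=np.array(c["attitude"],float)
    if a.shape==(3,3): return a
    from scipy.spatial.transform import Rotation as Ro
    return Ro.from_euler('xyz',a,degrees=True).as_matrix() if a.size==3 else Ro.from_quat(a).as_matrix()
def ground(n,px,z=0.):
    c=cal(n);K=np.array(c["camera_matrix"]);px=np.atleast_2d(np.array(px,float))
    d=cv2.undistortPoints(px[:,None],K,np.array([c["k1"],0,0,0.]),None).reshape(-1,2)
    ray=np.c_[d[:,0],-d[:,1],-np.ones(len(d))]@R(c).T
    p=np.array(c["position"]);t=(z-p[2])/ray[:,2]
    return p+ray*t[:,None]
def snap(n,f):
    im=imaging.read_camera(n); cv2.imwrite('pics/'+f,im[:,:,::-1]); return im
E
python3 - <<'E'
from h import *
for n in("scene","top"): snap(n,n+'0.png'); print(cal(n))
print(env.get_obs())
E
```

```text
pics
{'camera_matrix': array([[394.71819117,   0.        , 281.55924991],
       [  0.        , 394.71819117, 207.43199514],
       [  0.        ,   0.        ,   1.        ]]), 'k1': -0.07732331226320745, 'position': array([0.05840125, 0.4710703 , 0.49310593]), 'attitude': array([ 5.58526063e+01,  7.00170179e-02, -1.30179764e+02])}
{'camera_matrix': array([[490.67631707,   0.        , 270.85715866],
       [  0.        , 490.67631707, 222.40020943],
       [  0.        ,   0.        ,   1.        ]]), 'k1': -0.052831541744987096, 'position': array([0.42101764, 0.02028491, 1.25502768]), 'attitude': array([  8.10060643,  -1.38399092, -89.24779357])}
{'time_s': 0.1, 'qpos': array([-74.36423947,  18.4339948 ,  -4.01365047,  83.16777957,
         1.29781216,  78.54111964,  -3.26018286]), 'joint_velocities': array([-0.02540197, -0.11919328,  0.07540011, -0.13207391,  0.0093726 ,
        0.04413206, -0.03206785]), 'effort': array([-4.68787839e-04, -4.92573380e+01, -4.06187866e-01, -3.13402712e+01,
       -6.41676807e-02,  3.95383523e-02,  7.10427480e-05]), 'tool_pos': array([0.16630954, 0.62788611, 0.24058105]), 'tool_rot': array([-1.79902486e+02,  8.82679191e-03,  1.65172432e+02]), 'force': array([-0.91106112,  0.22886821,  0.07334507]), 'wrist_torque': array([ 0.02470553, -0.02618116, -0.01461737]), 'grasp_force': 0.0, 'grip_width': 0.08709214074026489}
```

View pics/scene0.png

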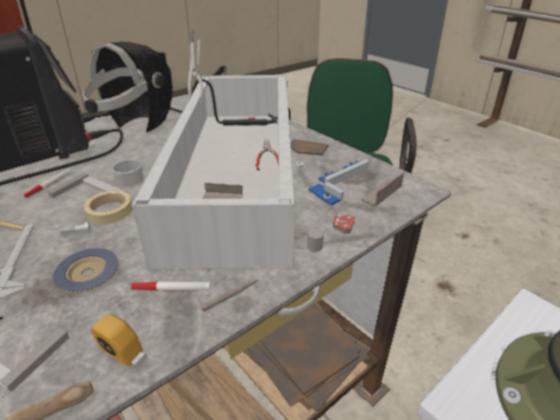

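View pics/top0.png

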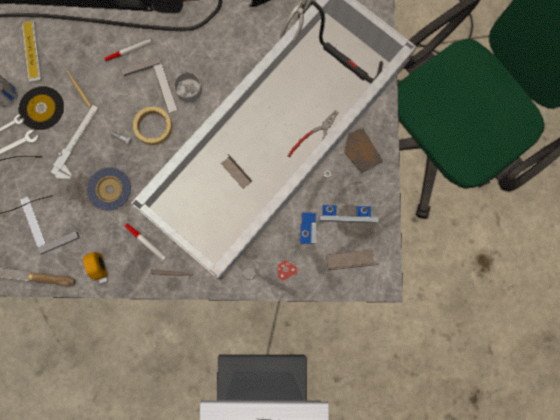

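The top view shows the fixture (fence along row ~218, cols 320–378; stop at col ~314, rows 222–243), the angle iron near (350,260), the magnet (287,270), bar (~252,272) and nut (327,174); the box stands to the left. In the scene view, the angle is at (383,188) and the fixture at (340,180).

```bash
python3 - <<'E'
from h import *
t=cv2.imread('pics/top0.png')[160:300,230:410]; s=cv2.imread('pics/scene0.png')[140:260,290:450]
cv2.imwrite('pics/c0.png',np.vstack([cv2.resize(t[40:125],(720,340),interpolation=2) ,cv2.resize(s[:64],(640,256),interpolation=2) if 0 else cv2.copyMakeBorder(cv2.resize(s[10:74],(640,256),interpolation=2),0,0,0,80,0)]))
E
```

```text
(no output)
```

View pics/c0.png

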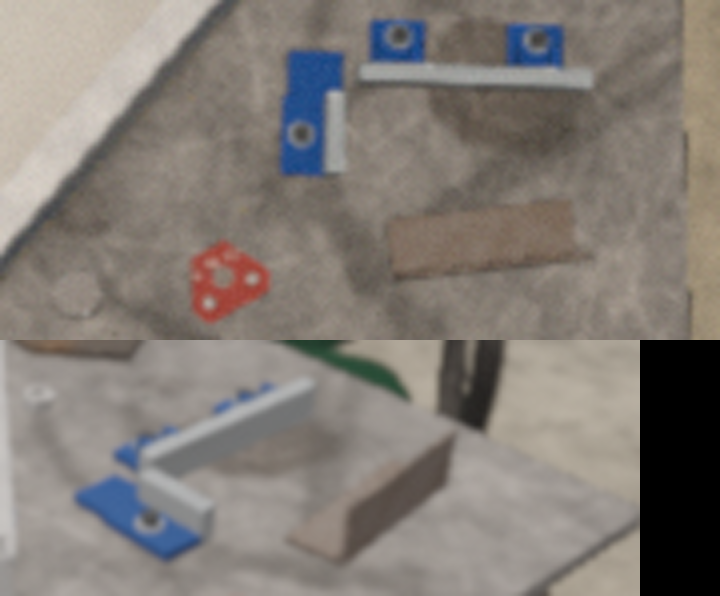

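The crop shows the fence face line, the stop, the angle's outline with the free edge up (crop (388,217)-(570,200)) and the web on the lower, robot-facing side. Now computing the positions.

```bash
cat >> h.py <<'E'
T=lambda L:[(230+u/4-.4,200+v/4-.4) for u,v in L]
S=lambda L:[(290+u/4-.4,150+(v-340)/4-.4) for u,v in L]
def tri(pt,ps):
    A=[];
    P=[]
    for n,p in(("top",pt),("scene",ps)):
        o=np.array(cal(n)["position"]);d=ground(n,p,0.)[0]-o;d/=np.linalg.norm(d)
        M=np.eye(3)-np.outer(d,d);A.append(M);P.append(M@o)
    return np.linalg.lstsq(np.vstack(A),np.hstack(P),rcond=None)[0]
E
python3 - <<'E'
from h import *
np.set_printoptions(precision=4,suppress=True)
print('fence L top',tri(T([(361,81)])[0],S([(142,463)])[0]),'R',tri(T([(593,86)])[0],S([(315,383)])[0]))
print('stop near',tri(T([(346,170)])[0],S([(210,511)])[0]))
print('web R top',tri(T([(592,256)])[0],S([(455,432)])[0]),'web L top',tri(T([(393,279)])[0],S([(350,507)])[0]))
print('leg L',tri(T([(388,217)])[0],S([(290,540)])[0]))
for z in(.025,.033):
  print(z,'fence',ground('top',T([(361,81),(593,87)]),z)[:,:2].tolist(),'stop',ground('top',T([(346,92),(346,171)]),z)[:,:2].tolist())
print('scene z0 angle: legL, webbaseL, webbaseR',ground('scene',S([(290,540),(345,560),(450,482)]),0))
print('scene web top z.04',ground('scene',S([(350,507),(455,432)]),.04))
print('top leg far edge',ground('top',T([(388,217),(570,200)]),.004),'web',ground('top',T([(393,279),(592,256)]),.04))
print('magnet',ground('top',T([(230,280)]),.017),'bar',ground('top',T([(78,295)]),.035),'nut',ground('top',[(327,174)],.01))
print('box', ground('top',T([(0,265),(220,0)]),0), 'bench edge',ground('top',[(402,290),(330,299)],0))
print('scene fence base', ground('scene',S([(145,478),(315,400)]),0.0))
E
```

```text
fence L top [ 0.6075 -0.1302  0.0224] R [ 0.6039 -0.2799  0.0274]
stop near [ 0.5489 -0.1224  0.0203]
web R top [ 0.4949 -0.2743  0.0402] web L top [ 0.4776 -0.1497  0.0461]
leg L [ 0.5182 -0.1534  0.0034]
0.025 fence [[0.6051277397786664, -0.13161558062358522], [0.6037518754469302, -0.2803579533783469]] stop [[0.5979073198216005, -0.12205076818073213], [0.5475279186214956, -0.12206573317616731]]
0.033 fence [[0.603930302655205, -0.13062763216843126], [0.6025633868331588, -0.2784025966306664]] stop [[0.5967568437221742, -0.12112502848762968], [0.5467051060492196, -0.12113989615195192]]
scene z0 angle: legL, webbaseL, webbaseR [[ 0.519  -0.1595  0.    ]
 [ 0.4853 -0.1673  0.    ]
 [ 0.4979 -0.2853  0.    ]]
scene web top z.04 [[ 0.482  -0.1592  0.04  ]
 [ 0.4949 -0.2748  0.04  ]]
top leg far edge [[ 0.5205 -0.1515  0.004 ]
 [ 0.5331 -0.2693  0.004 ]] web [[ 0.4792 -0.1496  0.04  ]
 [ 0.4951 -0.2743  0.04  ]]
magnet [[ 0.4783 -0.0498  0.017 ]] bar [[0.4669 0.0453 0.035 ]] nut [[ 0.7287 -0.1524  0.01  ]]
box [[ 0.4865  0.096   0.    ]
 [ 0.6606 -0.0427  0.    ]] bench edge [[ 0.4307 -0.3462  0.    ]
 [ 0.406  -0.1605  0.    ]]
scene fence base [[ 0.6219 -0.1455  0.    ]
 [ 0.6201 -0.3049 -0.    ]]
```

```bash
python3 -m crank '[{"x":-0.05,"y":-0.02,"z":-0.03,"turn":-0.1},{"x":-0.1,"y":-0.05,"z":-0.05,"turn":-0.2},{"x":-0.155,"y":-0.075,"z":-0.05,"turn":-0.25},{"x":-0.21,"y":-0.1,"z":-0.05,"turn":-0.25},{"x":-0.265,"y":-0.125,"z":-0.05,"turn":-0.25},{"x":-0.32,"y":-0.15,"z":-0.05,"turn":-0.25},{"x":-0.375,"y":-0.18,"z":-0.05,"turn":-0.25},{"x":-0.42,"y":-0.2,"z":-0.05,"turn":-0.25},{"x":-0.455,"y":-0.22,"z":-0.05,"turn":-0.25},{"x":-0.455,"y":-0.22,"z":-0.05,"turn":-0.25}]' 0.087
```

```text
time_s: 1.35
tool_pos: [0.5526, 0.2946, 0.2909]
tool_rot: [-179.8, 0.0, 179.1]
force: [-1.0, 0.4, -0.5]
grip_width: 0.0871
grasp_force: 0.0
```

```bash
python3 -m crank '[{"x":0.01,"y":-0.055},{"x":0.02,"y":-0.11},{"x":0.03,"y":-0.165},{"x":0.04,"y":-0.22},{"x":0.05,"y":-0.28},{"x":0.06,"y":-0.34},{"x":0.075,"y":-0.4},{"x":0.09,"y":-0.45},{"x":0.1,"y":-0.508,"z":0.05},{"x":0.1,"y":-0.508,"z":0.11},{"x":0.1,"y":-0.508,"z":0.15},{"x":0.1,"y":-0.508,"z":0.15}]' && python3 - <<'E'
from h import *
o=env.get_obs();print(o['qpos'],o['tool_pos'],o['tool_rot'])
E
```

```text
invalid input
```

```bash
python3 -m crank '[{"x":0.01,"y":-0.055,"z":0,"turn":0},{"x":0.02,"y":-0.11,"z":0,"turn":0},{"x":0.03,"y":-0.165,"z":0,"turn":0},{"x":0.04,"y":-0.22,"z":0,"turn":0},{"x":0.05,"y":-0.28,"z":0,"turn":0},{"x":0.06,"y":-0.34,"z":0,"turn":0},{"x":0.075,"y":-0.4,"z":0,"turn":0},{"x":0.09,"y":-0.45,"z":0,"turn":0},{"x":0.1,"y":-0.508,"z":0.05,"turn":0},{"x":0.1,"y":-0.508,"z":0.11,"turn":0},{"x":0.1,"y":-0.508,"z":0.15,"turn":0},{"x":0.1,"y":-0.508,"z":0.15,"turn":0}]' && python3 - <<'E'
from h import *
o=env.get_obs();print(o['qpos'],o['tool_pos'],o['tool_rot'])
E
```

```text
time_s: 2.85
tool_pos: [0.4427, -0.2059, 0.1384]
tool_rot: [179.9, -0.4, 179.5]
force: [-1.0, -0.0, -0.2]
grip_width: 0.0871
grasp_force: 0.0
[-14.84659489   3.41725163  38.08887135 113.80429604  -2.26878549
  63.97635997 113.7433357 ] [ 0.44270682 -0.20587048  0.13843088] [179.88801282  -0.44469659 179.53874667]
```

```bash
python3 -m crank '[{"x":0,"y":-0.005,"z":0.05,"turn":0},{"x":0,"y":-0.005,"z":0.09,"turn":0},{"x":0,"y":-0.005,"z":0.11,"turn":0},{"x":0,"y":-0.005,"z":0.111,"turn":0},{"x":-0.01,"y":-0.005,"z":0.111,"turn":0},{"x":-0.018,"y":-0.005,"z":0.111,"turn":0}]' && python3 - <<'E'
from h import *
a=snap('top','t1.png');b=snap('scene','s1.png')
cv2.imwrite('pics/c1.png',np.vstack([cv2.resize(a[200:285,270:430],(640,340),interpolation=2)[:,:,::-1],cv2.resize(b[150:214,290:450],(640,256),interpolation=2)[:,:,::-1]]))
E
```

```text
time_s: 3.6
tool_pos: [0.4661, -0.213, 0.0324]
tool_rot: [-180.0, 0.2, 179.6]
force: [-0.3, 0.1, 0.5]
grip_width: 0.0868
grasp_force: 0.0
```

View pics/c1.png

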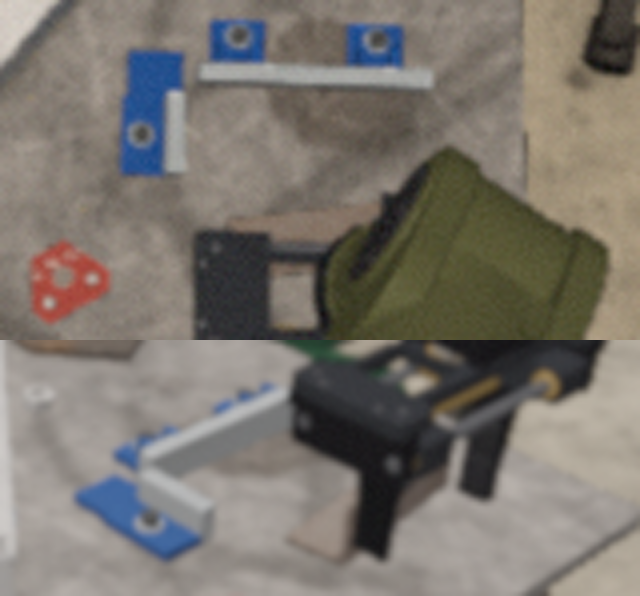

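Both fingers stand just behind the web (scene crop, left finger at (375,540)), and the path to the fence is clear.

```bash
python3 -m crank '[{"x":-0.004,"y":0,"z":0.004,"turn":0},{"x":-0.01,"y":0,"z":0.004,"turn":0},{"x":-0.016,"y":0,"z":0.004,"turn":0},{"x":-0.022,"y":0,"z":0.004,"turn":0},{"x":-0.029,"y":0,"z":0.004,"turn":0},{"x":-0.036,"y":0,"z":0.004,"turn":0},{"x":-0.043,"y":0,"z":0.004,"turn":0},{"x":-0.05,"y":0,"z":0.004,"turn":0},{"x":-0.057,"y":0,"z":0.004,"turn":0},{"x":-0.064,"y":0,"z":0.004,"turn":0},{"x":-0.07,"y":0,"z":0.004,"turn":0},{"x":-0.07,"y":0,"z":0.004,"turn":0}]' && python3 - <<'E'
from h import *
a=snap('top','t2.png');b=snap('scene','s2.png')
cv2.imwrite('pics/c2.png',np.vstack([cv2.resize(a[200:285,270:430],(640,340),interpolation=2)[:,:,::-1],cv2.resize(b[150:214,290:450],(640,256),interpolation=2)[:,:,::-1]]))
E
```

```text
time_s: 5.2
tool_pos: [0.5344, -0.2136, 0.0268]
tool_rot: [-180.0, 0.1, 179.5]
force: [0.3, -0.7, -0.9]
grip_width: 0.0869
grasp_force: 0.0
```

View pics/c2.png

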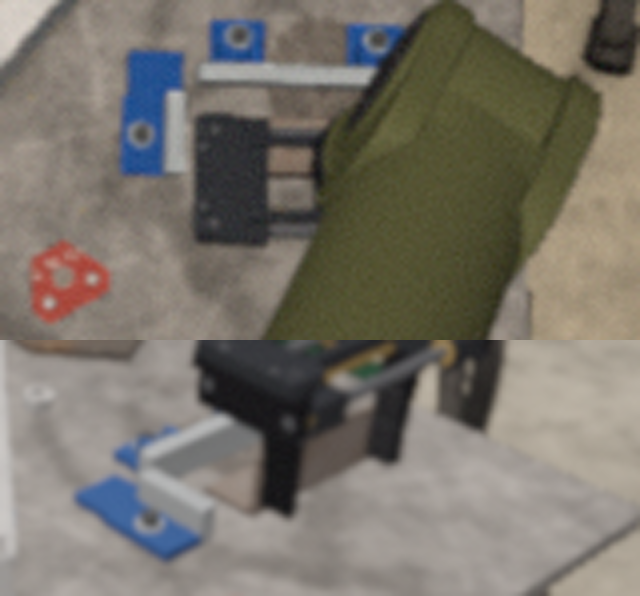

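The angle is aligned and about 20 mm short of the fence.

```bash
python3 -m crank '[{"x":-0.004,"y":0,"z":0,"turn":0},{"x":-0.008,"y":0,"z":0,"turn":0},{"x":-0.012,"y":0,"z":0,"turn":0},{"x":-0.015,"y":0,"z":0,"turn":0},{"x":-0.017,"y":0,"z":0,"turn":0},{"x":-0.019,"y":0,"z":0,"turn":0},{"x":-0.019,"y":0,"z":0,"turn":0}]'; python3 -m crank '[{"x":-0.001,"y":0,"z":0,"turn":0},{"x":-0.002,"y":0,"z":0,"turn":0},{"x":-0.002,"y":0,"z":0,"turn":0}]'
```

```text
time_s: 6.18
tool_pos: [0.5529, -0.2138, 0.0265]
tool_rot: [-180.0, 0.1, 179.5]
force: [-0.8, -0.3, 1.2]
grip_width: 0.0867
grasp_force: 0.5
time_s: 6.55
tool_pos: [0.5531, -0.2137, 0.0264]
tool_rot: [179.9, -0.1, 179.5]
force: [-6.4, 1.0, 5.3]
grip_width: 0.0869
grasp_force: 3.0
```

Flush against the fence (about 6 N). Next: back off, close the fingers and go to the far end.

```bash
python3 -m crank '[{"x":0.015,"y":0,"z":0,"turn":0},{"x":0.02,"y":0,"z":-0.04,"turn":0},{"x":0.02,"y":-0.03,"z":-0.06,"turn":0},{"x":0.0,"y":-0.085,"z":-0.06,"turn":0},{"x":-0.02,"y":-0.094,"z":-0.06,"turn":0},{"x":-0.022,"y":-0.094,"z":-0.06,"turn":0},{"x":-0.022,"y":-0.094,"z":-0.03,"turn":0},{"x":-0.022,"y":-0.094,"z":-0.005,"turn":0},{"x":-0.022,"y":-0.094,"z":0.002,"turn":0},{"x":-0.022,"y":-0.094,"z":0.002,"turn":0}]' 0 10 && python3 - <<'E'
from h import *
a=snap('top','t3.png');b=snap('scene','s3.png')
cv2.imwrite('pics/c3.png',np.vstack([cv2.resize(a[200:285,270:430],(640,340),interpolation=2)[:,:,::-1],cv2.resize(b[150:214,290:450],(640,256),interpolation=2)[:,:,::-1]]))
E
```

```text
time_s: 7.8
tool_pos: [0.5754, -0.3073, 0.0246]
tool_rot: [180.0, -0.0, 179.5]
force: [-0.2, -0.3, 0.3]
grip_width: 0.0014
grasp_force: 0.0
```

View pics/c3.png

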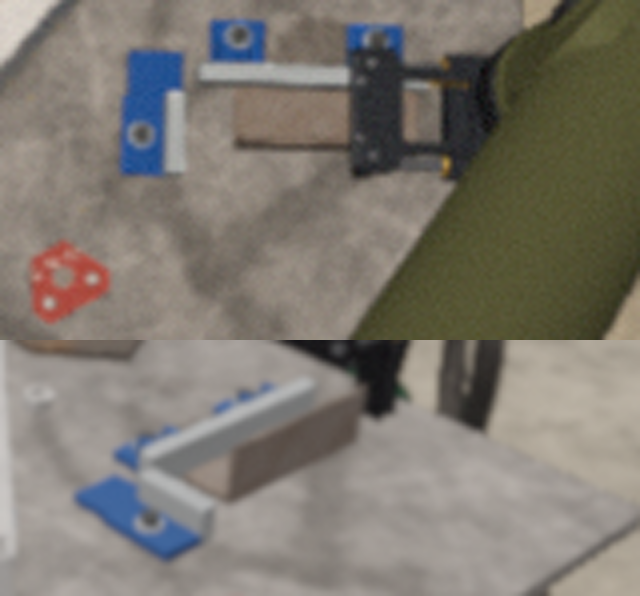

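It lies flush along the fence (crop row ~88), with its end at col 236, about 32 mm from the stop face (col 184). The closed fingers are beyond the far end.

```bash
python3 -m crank '[{"x":0,"y":0.004,"z":0.0035,"turn":0},{"x":0,"y":0.01,"z":0.0035,"turn":0},{"x":0,"y":0.014,"z":0.0035,"turn":0},{"x":0,"y":0.018,"z":0.0035,"turn":0},{"x":0,"y":0.022,"z":0.0035,"turn":0},{"x":0,"y":0.026,"z":0.0035,"turn":0},{"x":0,"y":0.03,"z":0.0035,"turn":0},{"x":0,"y":0.034,"z":0.0035,"turn":0},{"x":0,"y":0.038,"z":0.0035,"turn":0},{"x":0,"y":0.042,"z":0.0035,"turn":0},{"x":0,"y":0.042,"z":0.0035,"turn":0}]';  python3 -m crank '[{"x":0,"y":0.002,"z":0,"turn":0},{"x":0,"y":0.004,"z":0,"turn":0},{"x":0,"y":0.004,"z":0,"turn":0}]'
```

```text
time_s: 9.28
tool_pos: [0.5761, -0.2652, 0.021]
tool_rot: [180.0, -0.0, 179.5]
force: [-1.0, -1.0, 0.5]
grip_width: 0.0003
grasp_force: 0.3
time_s: 9.65
tool_pos: [0.576, -0.2618, 0.021]
tool_rot: [180.0, -0.0, 179.5]
force: [-0.3, -0.7, -0.1]
grip_width: -0.0
grasp_force: 0.7
```

```bash
python3 -m crank '[{"x":0,"y":0.002,"z":0,"turn":0},{"x":0,"y":0.003,"z":0,"turn":0},{"x":0,"y":0.003,"z":0,"turn":0}]';  python3 -m crank '[{"x":0,"y":0.001,"z":0,"turn":0},{"x":0,"y":0.002,"z":0,"turn":0},{"x":0,"y":0.002,"z":0,"turn":0}]';python3 -c "
from h import *
a=snap('top','t4.png');b=snap('scene','s4.png')
cv2.imwrite('pics/c4.png',np.vstack([cv2.resize(a[200:285,270:430],(640,340),interpolation=2)[:,:,::-1],cv2.resize(b[150:214,290:450],(640,256),interpolation=2)[:,:,::-1]]))"
```

```text
time_s: 10.02
tool_pos: [0.5761, -0.2588, 0.0211]
tool_rot: [180.0, 0.0, 179.5]
force: [-0.4, -1.3, 0.4]
grip_width: 0.0004
grasp_force: 0.8
time_s: 10.4
tool_pos: [0.5761, -0.2571, 0.0211]
tool_rot: [-180.0, 0.0, 179.5]
force: [-0.5, -2.5, 0.7]
grip_width: 0.0006
grasp_force: 1.1
```

View pics/c4.png

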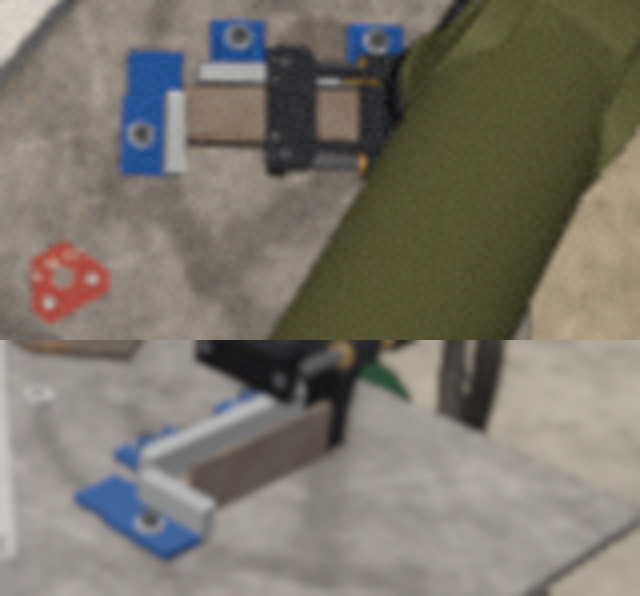

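The end is now within about 1 mm of the stop (crop col ~187 against 185). I'll keep pushing until the force shows contact.

```bash
python3 -m crank '[{"x":0,"y":0.001,"z":0,"turn":0},{"x":0,"y":0.002,"z":0,"turn":0},{"x":0,"y":0.002,"z":0,"turn":0}]';  python3 -m crank '[{"x":0,"y":0.001,"z":0,"turn":0},{"x":0,"y":0.001,"z":0,"turn":0}]';  python3 -m crank '[{"x":0,"y":0.001,"z":0,"turn":0},{"x":0,"y":0.001,"z":0,"turn":0}]'
```

```text
time_s: 10.88
tool_pos: [0.576, -0.2567, 0.0213]
tool_rot: [-179.9, 0.0, 179.4]
force: [-0.4, -5.9, -0.8]
grip_width: 0.0009
grasp_force: 2.7
time_s: 11.12
tool_pos: [0.576, -0.2565, 0.0216]
tool_rot: [-179.8, 0.1, 179.4]
force: [-0.2, -6.0, -0.2]
grip_width: 0.0004
grasp_force: 3.4
time_s: 11.38
tool_pos: [0.576, -0.2564, 0.0217]
tool_rot: [-179.7, 0.1, 179.4]
force: [0.5, -8.5, 0.9]
grip_width: 0.0009
grasp_force: 4.0
```

```bash
python3 -m crank '[{"x":0,"y":-0.015,"z":0,"turn":0},{"x":0,"y":-0.025,"z":0,"turn":0},{"x":0,"y":-0.025,"z":-0.04,"turn":0},{"x":0.02,"y":-0.025,"z":-0.065,"turn":0}]'; python3 -m crank '[{"x":0.03,"y":0,"z":0,"turn":0},{"x":0.035,"y":0.05,"z":0,"turn":0},{"x":0.035,"y":0.093,"z":0,"turn":0},{"x":0.035,"y":0.093,"z":0.03,"turn":0},{"x":0.035,"y":0.093,"z":0.055,"turn":0},{"x":0.035,"y":0.093,"z":0.061,"turn":0},{"x":0.035,"y":0.093,"z":0.061,"turn":0}]' 0.05; python3 -c "
from h import *
a=snap('top','t5.png');b=snap('scene','s5.png')
cv2.imwrite('pics/c5.png',np.vstack([cv2.resize(a[200:285,270:430],(640,340),interpolation=2)[:,:,::-1],cv2.resize(b[150:214,290:450],(640,256),interpolation=2)[:,:,::-1]]))"
```

```text
time_s: 11.88
tool_pos: [0.5574, -0.2776, 0.0873]
tool_rot: [180.0, 0.1, 179.6]
force: [-0.2, -0.1, 0.5]
grip_width: 0.0
grasp_force: 0.0
time_s: 12.75
tool_pos: [0.5217, -0.1847, 0.0251]
tool_rot: [180.0, -0.0, 179.5]
force: [-0.5, 0.5, 0.5]
grip_width: 0.0493
grasp_force: 0.0
```

View pics/c5.png

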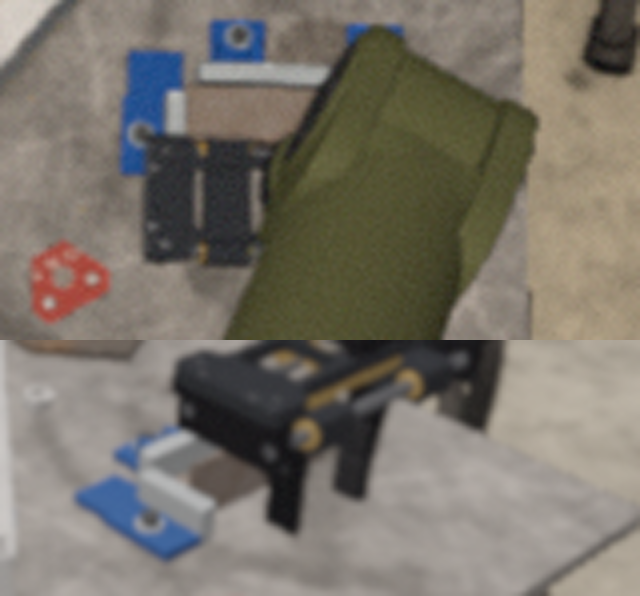

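The fingers are behind the web again with the stop clear. Top crop: the iron's end is at col 186, at the stop. I'll press it to the fence.

```bash
python3 -m crank '[{"x":-0.008,"y":0,"z":0,"turn":0},{"x":-0.016,"y":0,"z":0,"turn":0},{"x":-0.022,"y":0,"z":0,"turn":0},{"x":-0.026,"y":0,"z":0,"turn":0},{"x":-0.029,"y":0,"z":0,"turn":0},{"x":-0.031,"y":0,"z":0,"turn":0},{"x":-0.031,"y":0,"z":0,"turn":0}]'; python3 -m crank '[{"x":-0.001,"y":0,"z":0,"turn":0},{"x":-0.002,"y":0,"z":0,"turn":0},{"x":-0.003,"y":0,"z":0,"turn":0},{"x":-0.003,"y":0,"z":0,"turn":0}]'
```

```text
time_s: 13.72
tool_pos: [0.5527, -0.1848, 0.025]
tool_rot: [180.0, -0.0, 179.5]
force: [-0.2, -0.6, -0.4]
grip_width: 0.0502
grasp_force: 0.0
time_s: 14.22
tool_pos: [0.5538, -0.1849, 0.0248]
tool_rot: [179.9, -0.2, 179.4]
force: [-5.9, 1.0, 4.7]
grip_width: 0.0497
grasp_force: 3.0
```

Pressed flush. Now I'll back off, rise clear and look.

```bash
python3 -m crank '[{"x":0.015,"y":0,"z":0,"turn":0},{"x":0.03,"y":0,"z":0,"turn":0},{"x":0.04,"y":0,"z":-0.05,"turn":0},{"x":0.04,"y":0,"z":-0.11,"turn":0},{"x":0.04,"y":0.03,"z":-0.17,"turn":0},{"x":0.04,"y":0.09,"z":-0.2,"turn":0},{"x":0.04,"y":0.15,"z":-0.2,"turn":0},{"x":0.03,"y":0.21,"z":-0.2,"turn":0},{"x":0.02,"y":0.27,"z":-0.2,"turn":0},{"x":0.01,"y":0.33,"z":-0.2,"turn":0},{"x":0,"y":0.36,"z":-0.2,"turn":0},{"x":0,"y":0.36,"z":-0.2,"turn":0}]'; python3 -c "
from h import *
a=snap('top','t6.png');b=snap('scene','s6.png')
cv2.imwrite('pics/c6.png',np.vstack([cv2.resize(a[200:285,270:430],(640,340),interpolation=2)[:,:,::-1],cv2.resize(b[150:214,290:450],(640,256),interpolation=2)[:,:,::-1]]))"
```

```text
time_s: 15.72
tool_pos: [0.5581, 0.1782, 0.2244]
tool_rot: [180.0, -0.0, 179.8]
force: [-0.9, -0.2, 0.4]
grip_width: 0.0498
grasp_force: 0.0
```

View pics/c6.png

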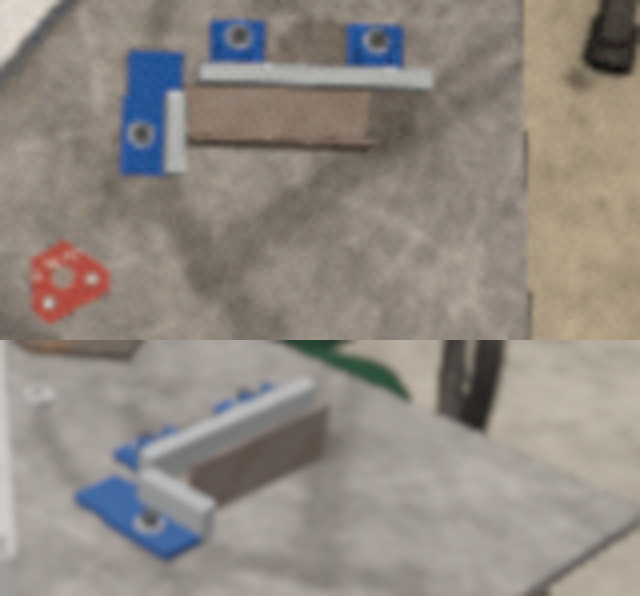

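The iron sits in the corner: its edge is along the fence, its end is at the stop (crop col 186), and the magnet hasn't moved.

```bash
python3 -c "
from cell import env
print(env.sign_off())"
```

```text
the job is handed in; nothing more can be done
None
```

The angle iron was slid into the fixture's corner, pressed home against the fence and the end stop by force contact, the arm moved clear with the magnet unmoved (other bystanders not rechecked), and the job was handed in at about 16 s; sign-off returned no verdict.

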